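# Lock a die block down with a cam clamp

### The arm

A 6-joint arm with a two-finger parallel gripper is mounted at the origin on a cart in front of the work surface, level with it; the furniture and walls round the work are solid. World frame = base frame: x ahead of the robot, y to its left, z up, the work surface at z = 0. Lengths are in m, angles in rad, forces in N, time in s.
With the tool pointing down it reaches from about 0.35 to 0.775 m from the base axis. Payload 5.5 kg.
Tool frame: the origin (TCP) lies midway between the tips of the shut fingers; the grasp point (between the pads) lies 19 mm behind it; z points along the fingers, y is the line along which they close (so a half turn about z gives the same grasp; the last joint's range is limited). The gripper opens to 85 mm and grips with 20 to 120 N. Pads are 22 mm wide; open, the fingers measure 114 mm over their backs; the gripper's body (76 mm by 85 mm) begins 54 mm behind the grasp point. The pads swing forward as they close: fully open they stand 13 mm farther back than shut.
Start: joints at [-1.283, 0.313, 0.046, 1.304, 0, 1.431], TCP at [0.239, -0.523, 0.231] pointing down, gripper open.
Joint ranges: [-2.76, 2.76], [-0.86, 1.69], [-1.03, 1.26], [-2.2, 2.34], [-1.47, 1.5], [-3.14, 3.14]. Speed limits (rad/s): [2.57, 2.57, 3.14, 3.14, 3.14, 3.14].

### API

Orientations are given as a unit quaternion [w, x, y, z].
In Python, from workcell import status, viewer, order gives the robot as it stands.
- The arm moves only by the tool arm_command, never from a script. Its argument "motion" is a list of rows, each a list of 4 numbers: the shift along the tool's x, y, z in cm, then the turn about the tool's z in rad. A call has 1 to 10 rows; each row is the pose to reach, as a shift and turn from the pose commanded when the call began, along the tool's axes at that moment; what a row does not reach only later rows make up. A row lasts 1/12 s, in which the tool goes at most 41.7 mm and 7.16 degrees, less where a joint would pass 70% of its speed; a pose out of reach is approached as far as the arm can. A call with a gripper value outside its range is refused whole. "gripper" is the finger opening in cm, from 0 to 8.54, set as the call begins (left out, the last holds). The fingers move at their own pace and stop on an object; the grip force is fixed at half the most. Time passes only in rows, so rows that repeat a pose let the fingers close. It gives the time, the measured TCP pose, the force, the opening and the grip force at its end, in the units of the state.
- status.state(): the state, without advancing time (a new reading comes with each control period).
- viewer.grab_frame(name): name is "side" or "top"; returns a dict with "img" (384x512x3 uint8, red, green, blue), "fx", "fy", "cx", "cy" (pixels), "world_to_cam" (4x4, takes a point from world to camera coordinates). Camera axes: x right, y down, z forward; pixel columns grow to the right and rows downward; lengths in m; the calibration is good to about 2 mm. A picture is of the moment at which its call begins. There is no depth.
- order.finish_job(): hands the job in; it is judged then, once.
The state is a dict: "time_s": time; "qpos": joint angles; "qvel": joint speeds; "effort": joint torques, N m; "eef_pos": TCP position; "tcp_rot": TCP orientation; "force": force on the tool from outside, world axes, zero at the start; "ft_torque": the same for the moment, N m; "grip_width": finger opening in m; "grip_force": force on a finger pad.
Only numpy, scipy, OpenCV 4.12 (cv2) and the standard library are available. Lean on these libraries where they do the work, as an engineer would, in place of code of your own. Each camera call takes 0.05 s, during which the arm holds its last target. There are 200 camera calls.

### The job

Set the aluminium die block into the low-walled nest of the hold-down fixture, then swing the clamp handle clockwise over its cam until the bar lies across the block and the handle drops fully down into its notch. Work the handle by feel and never force it, and leave the micrometer, vial and screwdriver beside it where they are.

Things in the scene. Friction and masses are not known exactly. Their poses are not given: they have to be found in the camera images.
- die_block: Plain aluminium block, 45 mm (its x) by 60 mm (its y) and 28 mm high, with a dowel pin of 6 mm more standing on top; 0.28 kg (varies). Origin: centre of the underside. It starts loose on the worktop, left of the fixture.
- clamp_base: Aluminium base plate of the hold-down fixture, 112 mm (x) by 170 mm (y), 12 mm thick, screwed down. Origin: centre of the underside. Its -y half carries the nest, its +y half the clamp.
- nest (a point): Centre of the nest's floor, on the base plate 12 mm above the worktop, axes as clamp_base. The nest is a rectangular pocket 50 mm (x) by 65 mm (y) inside, with walls 6 mm thick and 8 mm high: the block goes in with its x along the nest's x, either way round, 2.5 mm of play on each side.
- clamp_axis (a point): Point on the upright turning axis of the clamp, on top of the base plate, 75 mm in +y of the nest centre; axes as clamp_base. Round it, under the bar, lies a dark steel cam ring, 59 mm across: parking land, then a ramp of 0.75 rad, a crest of 0.17 rad, the notch, then a solid stop. The ring is set differently on each fixture, so the notch must be found by feel.
- clamp_handle: Swinging steel bar, 16 mm wide, 12 mm high, with the knob on one end and a rubber-faced cross foot, 40 mm wide, on the other, 56 mm from the axis. Origin on the turning axis. Parked, its underside is 53 mm above the worktop. 2 to 6 N at the knob turns it.
- clamp_hub: Dark round hub of the handle, 25 mm in diameter, turning with it; origin on the turning axis. Its follower pin (6 mm thick, 24 mm from the axis, on the knob's side) rides on the cam. More than 75 N on the pin counts as forcing the clamp: that is a side push of about 14 N at the knob against the stop, or a hard press downward.
- knob (a point): Centre of the top of the black operating knob: an upright cylinder 18 mm in diameter and 32 mm high on the end of the bar, 85 mm from the axis. Parked, its top is 97 mm above the worktop; it rises and falls with the bar and does not spin by itself.
- clamp_turn (a joint): Angle of the handle, rad, growing clockwise seen from above; starts from -0.25 to -0.05. At angle q the knob is at clamp_axis + 85 mm * (-cos q, sin q) in clamp_base's axes. The cam's ramp begins somewhere from 0.08 to 0.92; the notch centre lies 1.1 past that, so from 1.18 to 2.02. In the notch the handle has about 0.05 of play either way; beyond it is the stop.
- clamp_spindle (a joint): Height of the handle, m: 0 parked, +0.008 on the crest, -0.004 fully down in the notch. A spring of 5 to 7 N and its weight press it down: turned, it climbs by itself, and falls by itself when free over the notch. Pushed against the stop with about 7 N or more at the knob it can hang up by friction until the push is eased; a tight grip on the knob also holds it up.
- spare_micrometer: Bystander: a micrometer head, 19 x 100 mm, lying loose beyond the block. Origin: underside centre.
- vial: Bystander: white-capped vial, 22 mm in diameter, 52 mm high, standing behind the fixture. Origin: underside centre.
- screwdriver: Bystander: small screwdriver, 126 mm long, lying behind the fixture. Origin: underside centre.
There are look-alikes about, which are no part of the job. What is meant by the die_block is not yellow, and is the larger of those in its own colour.

How it is judged:
On the way, in this order (a step that is already met when the one before it is completed fails the run):
1. the die block sits flat on the floor of the nest, the handle not yet turned (horizontal distance between die_block and nest below 0.006 m and z of die_block in the frame of nest below 0.002 m and angle between die_block's own z axis and vertical below 0.06 rad and value of joint clamp_turn below 0.6 rad), for 0.2 s.
2. the handle rides up on the cam, over the block in its nest (value of joint clamp_spindle above 0.006 m and value of joint clamp_turn above 0.5 rad and z of die_block in the frame of nest below 0.002 m).
At the end, for the whole second after the job is handed in: The handle is down in the notch (height at most -2.5 mm, angle beyond 1.0 rad) and still, and the die block lies flat on the nest floor (within 6 mm of the nest centre, less than 2 mm high, tilted less than 0.06 rad) under the bar (value of joint clamp_spindle below -0.0025 m and value of joint clamp_turn above 1 rad and velocity of joint clamp_turn between -0.05 and 0.05 rad/s and horizontal distance between die_block and nest below 0.006 m and z of die_block in the frame of nest below 0.002 m and angle between die_block's own z axis and vertical below 0.06 rad and linear speed of die_block below 0.02 m/s); the robot touches nothing.
It fails at once if the clamp is forced: more than 75 N on the hub or its follower pin (about 14 N of side push at the knob against the stop) (contact force between clamp_hub and anything else above 75 N).
It fails at once if a bystander is displaced by more than 15 mm (distance of any of spare_micrometer, vial, screwdriver from where it was at the start of the episode above 0.015 m).
It also fails if it takes over 67 s, if anything falls off the work surface, if the arm or the gripper's body presses on something with over 40 N, if the wrist force passes 120 N, or if a joint passes its speed limit or range.

## Working session

There is one attempt and no reset: what is moved stays moved. The work goes in short steps, Python scripts to look and compute and a tool call to move; the robot and the scene stay as the last step left them, time stands still between calls to the robot, and variables do not carry over. Pictures are saved under pics/ and viewed, at most 10 in all, crops included, and the job is handed in when it is done.

Besides the shell and the picture viewer there is one more tool, called after "Request:" as name(argument=value, ...), one argument or row to a line, values as JSON. arm_command: Moves the arm, as the interface text tells. Its arguments: {"type":"object","properties":{"motion":{"type":"array","items":{"type":"array","items":{"type":"number"}}},"gripper":{"type":"number"}},"required":["motion"]}

```bash
mkdir -p pics; cat > h.py <<'E'
import numpy as np, cv2
from workcell import status, viewer, order
def grab(n,save=None):
    f=viewer.grab_frame(n)
    if save: cv2.imwrite('pics/'+save,f['img'][:,:,::-1])
    np.savez('pics/%s.npz'%n,**{k:np.asarray(v) for k,v in f.items()})
    return f
def load(n): return dict(np.load('pics/%s.npz'%n))
def px2w(f,u,v,z):
    T=np.array(f['world_to_cam']);R=T[:3,:3];c=-R.T@T[:3,3]
    d=R.T@np.array([(u-f['cx'])/f['fx'],(v-f['cy'])/f['fy'],1.])
    return c+d*(z-c[2])/d[2]
def w2px(f,p):
    T=np.array(f['world_to_cam']);q=T[:3,:3]@np.array(p)+T[:3,3]
    return np.array([f['fx']*q[0]/q[2]+f['cx'],f['fy']*q[1]/q[2]+f['cy']])
E
python3 - <<'E'
from h import *
a=grab('top');b=grab('side')
for n,f in(('top',a),('side',b)):
    cv2.imwrite('pics/%s1.png'%n,cv2.resize(f['img'][:,:,::-1],(800,600),interpolation=cv2.INTER_CUBIC))
    T=np.array(f['world_to_cam']);print(n,-T[:3,:3].T@T[:3,3],f['fx'],T[2,:3])
print(status.state())
E
```

```text
top [0.50115273 0.34169645 1.03220737] 484.51189965788353 [ 0.1021283   0.01764472 -0.99461474]
side [ 0.47527197 -0.35490491  0.65809749] 431.6440223050766 [ 0.12162752  0.7743263  -0.62098755]
{'time_s': 0.1, 'qpos': array([-1.28257069e+00,  3.13923475e-01,  4.51128992e-02,  1.30358851e+00,
       -6.61437369e-06,  1.43115475e+00]), 'qvel': array([-2.20567500e-05, -6.11076750e-04,  4.08518618e-03,  1.81669452e-03,
       -2.65636755e-04, -1.59587561e-03]), 'effort': array([ 2.39862937e-03, -4.81727529e+01,  2.99242991e+01,  1.27958343e-02,
       -1.64821968e-04,  3.26562414e-06]), 'eef_pos': array([ 0.23842672, -0.52275377,  0.23050738]), 'tcp_rot': array([-7.98925381e-04,  9.77203037e-01,  2.12305401e-01, -6.27795602e-05]), 'force': array([ 1.02353108, -0.32596661, -0.72665252]), 'ft_torque': array([ 0.01374252,  0.01736695, -0.02088362]), 'grip_force': 0.0, 'grip_width': 0.08533728320726783}
```

View pics/top1.png

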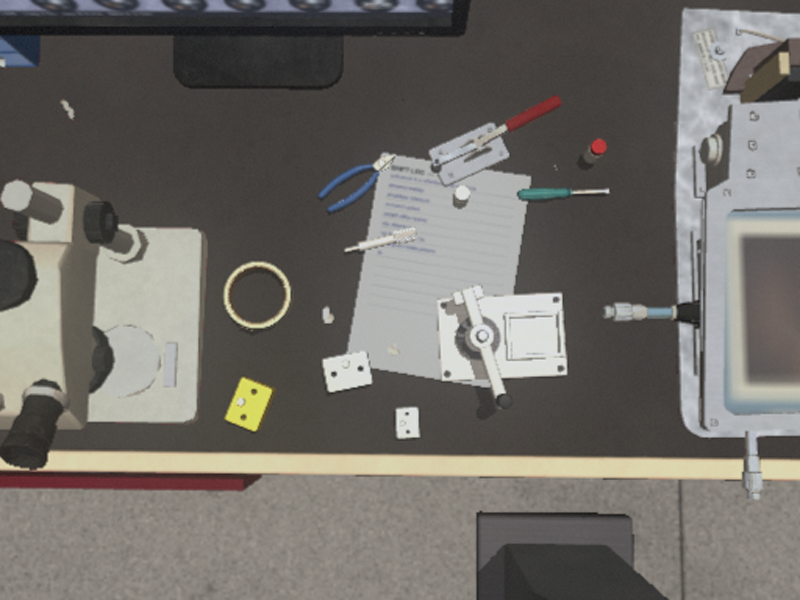

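View pics/side1.png

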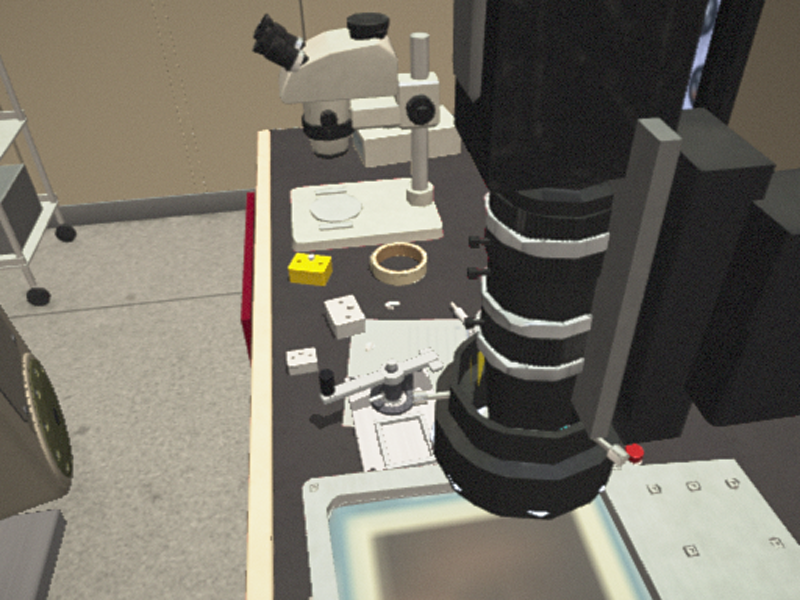

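The top view (800 px scale) shows the block at about (347,371), with the smaller look-alike at (407,422). The fixture corners are about (438,296), (563,293), (567,376) and (441,380), the nest is at (534,335), the clamp axis at (482,336) and the knob at (503,400). Next I measure more closely.

```bash
python3 - <<'E'
from h import *
f=load('top');im=f['img'][:,:,::-1]
A=cv2.resize(im[215:270,195:258],None,fx=6,fy=6,interpolation=cv2.INTER_CUBIC)
B=cv2.resize(im[180:262,275:370],None,fx=4,fy=4,interpolation=cv2.INTER_CUBIC)
C=np.zeros((335,800,3),np.uint8);C[:A.shape[0],:A.shape[1]]=A;C[:B.shape[0],390:390+B.shape[1]]=B
cv2.imwrite('pics/c1.png',C)
g=cv2.cvtColor(im,cv2.COLOR_BGR2GRAY)
m=np.zeros_like(g);m[220:258,200:242]=(g[220:258,200:242]>150)*255
cs,_=cv2.findContours(m,0,2);c=max(cs,key=cv2.contourArea)
r=cv2.minAreaRect(c);print(r,cv2.boxPoints(r))
for z in(0,.028):
  P=np.array([px2w(f,u,v,z) for u,v in cv2.boxPoints(r)]);print(P.round(4),P.mean(0),np.linalg.norm(np.diff(P,axis=0),axis=1))
E
```

```text
((225.2115478515625, 233.5576934814453), (27.456256866455078, 36.2814826965332), 78.69007110595703) [[204.73079 223.65385]
 [240.3077  216.53847]
 [245.6923  243.46153]
 [210.1154  250.57692]]
[[0.5285 0.4626 0.    ]
 [0.5443 0.387  0.    ]
 [0.4874 0.3749 0.    ]
 [0.4718 0.4501 0.    ]] [0.50799395 0.41862257 0.        ] [0.07723719 0.05811935 0.07678681]
[[0.5278 0.4593 0.028 ]
 [0.5431 0.3857 0.028 ]
 [0.4878 0.374  0.028 ]
 [0.4726 0.4471 0.028 ]] [0.50780837 0.41653585 0.028     ] [0.07514203 0.05654278 0.07470386]
```

View pics/c1.png

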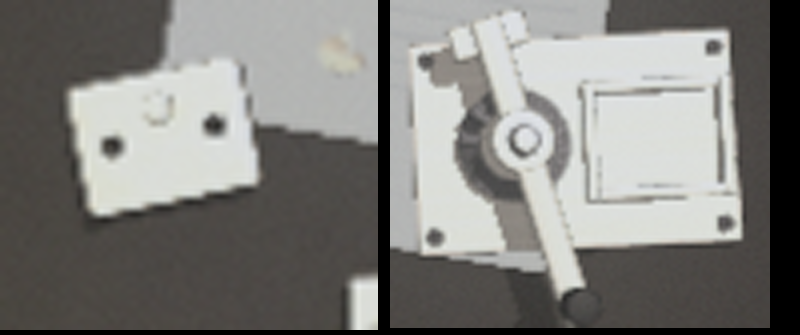

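```bash
cat > fit.py <<'E'
from h import *
from scipy.optimize import minimize
f=load('top');g=cv2.cvtColor(f['img'],cv2.COLOR_RGB2GRAY)
def box(x,y,t,sx,sy,z0,z1):
    c,s=np.cos(t),np.sin(t)
    return [(x+c*a-s*b,y+s*a+c*b,z) for a in(-sx/2,sx/2) for b in(-sy/2,sy/2) for z in(z0,z1)]
def sil(p,sx,sy,z0,z1,S=8):
    m=np.zeros((384*S//4,512*S//4),np.uint8)
    P=np.array([w2px(f,q) for q in box(*p,sx,sy,z0,z1)])
    return cv2.convexHull(P.astype(np.float32))[:,0]
def fit(p0,size,roi,thr):
    x0,x1,y0,y1=roi;K=8
    sub=cv2.resize(g[y0:y1,x0:x1],None,fx=K,fy=K,interpolation=cv2.INTER_CUBIC)
    m=(sub>thr).astype(np.uint8);cs,_=cv2.findContours(m,0,2);c=max(cs,key=cv2.contourArea)
    t=np.zeros_like(m);cv2.drawContours(t,[c],-1,1,-1)
    def cost(p):
        q=(sil(p,*size)-[x0,y0]+.5)*K-.5
        a=np.zeros_like(t);cv2.fillPoly(a,[np.round(q*16).astype(np.int32)],1,shift=4);return float((a!=t).sum())/K/K
    r=minimize(cost,p0,method='Nelder-Mead',options=dict(initial_simplex=np.array([p0]+[np.add(p0,d) for d in((.008,0,0),(0,.008,0),(0,0,.08))]),xatol=1e-5,fatol=.01))
    return r.x,r.fun,t.sum()/K/K
E
python3 - <<'E'
from fit import *
for thr in(190,205,215): print('block',thr,fit([.507,.423,.19],(.045,.06,0,.028),(200,242,218,256),thr))
for thr in(190,205,215): print('base',thr,fit([.52,.17,.03],(.112,.17,0,.012),(272,368,178,262),thr))
for n,(u,v),z in(('axis',(525,140),.075),('knob',(582,304),.097),('nestTL',(585,84),.02),('nestBR',(735,194),.02)):
    print(n,px2w(f,275+(u-390+.5)/4-.5,180+(v+.5)/4-.5,z))
print('pin',px2w(f,195+158/6-.4,215+106/6-.4,.034))
for n,(u,v),z in(('micro',(382,240),.01),('vial',(461,196),.05)): print(n,px2w(f,u/1.5625,v/1.5625,z))
E
```

```text
block 190 (array([0.49997844, 0.42392343, 0.22637327]), np.float64(66.421875), np.float64(588.46875))
block 205 (array([0.50028935, 0.42423462, 0.23228396]), np.float64(87.828125), np.float64(565.890625))
block 215 (array([0.50077599, 0.42353161, 0.28663199]), np.float64(111.921875), np.float64(543.953125))
base 190 (array([0.55217831, 0.1689882 , 0.08520056]), np.float64(779.734375), np.float64(3064.671875))
base 205 (array([0.55164694, 0.16740401, 0.11767506]), np.float64(1002.9375), np.float64(2773.703125))
base 215 (array([0.55241096, 0.13825701, 0.08484624]), np.float64(759.171875), np.float64(2161.703125))
axis [0.54596877 0.24946674 0.075     ]
knob [0.46694876 0.22467214 0.097     ]
nestTL [0.57802844 0.21279686 0.02      ]
nestBR [0.52140862 0.13552762 0.02      ]
pin [0.51025169 0.42491195 0.034     ]
micro [0.67828964 0.37912395 0.01      ]
vial [0.73075371 0.27396639 0.05      ]
```

```bash
python3 - <<'E'
from fit import *
def pt(ox,s,x0,y0,u,v,z): return px2w(f,x0+(u-ox+.5)/s-.5,y0+(v+.5)/s-.5,z)
B=np.array([pt(390,4,275,180,u,v,.012)[:2] for u,v in((411,46),(727,30),(742,238),(421,254))])
print(B.round(4),B.mean(0),np.linalg.norm(B-np.roll(B,-1,0),axis=1))
d=B[0]-B[1]+B[3]-B[2];th=np.arctan2(-d[0],d[1]);d2=B[0]-B[3]+B[1]-B[2];print('yaw',th,np.arctan2(d2[1],d2[0]))
A=np.array([pt(0,6,195,215,u,v,z)[:2] for u,v,z in((68,90,.028),(240,58,.028),(260,183,.0),(92,217,.028))])
print(A.round(4),A.mean(0),np.linalg.norm(A-np.roll(A,-1,0),axis=1))
d=A[0]-A[1]+A[3]-A[2];d2=A[0]-A[3]+A[1]-A[2];print('yaw',np.arctan2(-d[0],d[1]),np.arctan2(d2[1],d2[0]))
N=np.array([pt(390,4,275,180,u,v,.02)[:2] for u,v in((585,84),(720,80),(735,194),(590,200))])
print(N.round(4),N.mean(0),np.linalg.norm(N-np.roll(N,-1,0),axis=1))
for p in ([.5005,.424,.2],[.5,.423,.23]): print(sil(p,.045,.06,0,.028))
E
```

```text
[[0.5981 0.3034]
 [0.6077 0.1369]
 [0.4987 0.1306]
 [0.4889 0.2978]] [0.54837382 0.21716671] [0.16675377 0.10919365 0.16752275 0.10927463]
yaw 0.05815821202018399 0.0543685068818371
[[0.5156 0.4566]
 [0.5271 0.3974]
 [0.4839 0.3913]
 [0.4722 0.4475]] [0.49967456 0.42321483] [0.06031316 0.04363312 0.05740138 0.04428867]
yaw 0.19775876384184124 0.17300283545230233
[[0.578  0.2128]
 [0.5806 0.1425]
 [0.5214 0.1355]
 [0.5177 0.2106]] [0.54943881 0.17534968] [0.07034657 0.05964226 0.07514053 0.06039321]
[[238.48631 244.82352]
 [237.84633 245.03981]
 [209.24338 250.61087]
 [205.31247 229.08194]
 [233.78311 223.54063]
 [234.53001 223.90636]]
[[239.18182 244.58092]
 [238.56125 244.79044]
 [210.13022 251.22394]
 [205.5556  229.82309]
 [233.8563  223.42728]
 [234.6012  223.79607]]
```

The block centre is about (0.500, 0.4235) with yaw 0.19. The nest is about (0.550, 0.175) with yaw 0.056, the axis (0.546, 0.2495) and the knob (0.467, 0.225). The spacings match the sizes given, so I start moving.

```bash
cat > go.py <<'E'
import sys
from h import *
def go(x,y,z,yaw=None):
    s=status.state();w,a,b,c=s['tcp_rot']
    from scipy.spatial.transform import Rotation as Ro
    R=Ro.from_quat([a,b,c,w]).as_matrix();cy=np.arctan2(R[1,0],R[0,0])
    d=R.T@(np.array([x,y,z])-s['eef_pos'])*100
    print('t',s['time_s'],'shift cm',d.round(2),'yaw',round(cy,3),'turn',None if yaw is None else round((cy-yaw+np.pi)%(2*np.pi)-np.pi,3),'tilt',R[:,2].round(3),'F',s['force'].round(1),'pos',s['eef_pos'].round(4),'w',round(s['grip_width'],4))
if __name__=='__main__': go(*map(float,sys.argv[1:]))
E
python3 go.py .4 0 .23 1.76
```

```text
t 0.1 shift cm [ 36.39 -40.86   0.12] yaw 0.428 turn -1.332 tilt [-0.     0.002 -1.   ] F [ 1.  -0.3 -0.7] pos [ 0.2384 -0.5228  0.2305] w 0.0853
```

Request:
arm_command(
  motion=[
    [36.4,-40.9,0,-1.33],
    [36.4,-40.9,0,-1.33],
    [36.4,-40.9,0,-1.33],
    [36.4,-40.9,0,-1.33],
    [36.4,-40.9,0,-1.33],
    [36.4,-40.9,0,-1.33],
    [36.4,-40.9,0,-1.33],
    [36.4,-40.9,0,-1.33],
    [36.4,-40.9,0,-1.33],
    [36.4,-40.9,0,-1.33],
  ],
)

```text
time_s: 0.93
eef_pos: [0.3612, -0.1231, 0.2312]
tcp_rot: [0.0, 0.666, 0.746, 0.0]
force: [1.6, 0.2, 0.0]
grip_width: 0.0853
grip_force: 0.0
```

```bash
python3 go.py .5 .4235 .15 1.762
```

```text
t 0.9333 shift cm [52.76 19.92  8.12] yaw 1.683 turn -0.079 tilt [ 0. -0. -1.] F [1.6 0.2 0. ] pos [ 0.3612 -0.1231  0.2312] w 0.0853
```

Request:
arm_command(
  motion=[
    [52.8,19.9,8.1,-0.08],
    [52.8,19.9,8.1,-0.08],
    [52.8,19.9,8.1,-0.08],
    [52.8,19.9,8.1,-0.08],
    [52.8,19.9,8.1,-0.08],
    [52.8,19.9,8.1,-0.08],
    [52.8,19.9,8.1,-0.08],
    [52.8,19.9,8.1,-0.08],
    [52.8,19.9,8.1,-0.08],
    [52.8,19.9,8.1,-0.08],
  ],
)

```text
time_s: 1.77
eef_pos: [0.4646, 0.2763, 0.1714]
tcp_rot: [-0.0, 0.638, 0.77, -0.0]
force: [0.1, -0.8, -0.0]
grip_width: 0.0856
grip_force: 0.0
```

```bash
python3 go.py .5 .4235 .10 1.762
```

```text
t 1.7667 shift cm [13.8   6.23  7.13] yaw 1.758 turn -0.004 tilt [-0. -0. -1.] F [ 0.1 -0.8 -0. ] pos [0.4646 0.2763 0.1714] w 0.0856
```

Request:
arm_command(
  motion=[
    [13.8,6.2,5,0],
    [13.8,6.2,5,0],
    [13.8,6.2,7.1,0],
    [13.8,6.2,7.1,0],
    [13.8,6.2,7.1,0],
    [13.8,6.2,7.1,0],
    [13.8,6.2,7.1,0],
    [13.8,6.2,7.1,0],
  ],
)

```text
time_s: 2.43
eef_pos: [0.5004, 0.4204, 0.1022]
tcp_rot: [0.0, 0.638, 0.77, 0.0]
force: [0.7, -0.3, -0.2]
grip_width: 0.0855
grip_force: 0.0
```

```bash
python3 - <<'E'
from h import *
from go import go
f=grab('side','s2.png')
go(.5,.4235,.009,1.762)
u,v=w2px(f,(.5,.42,.05)).astype(int);print(u,v)
C=f['img'][max(v-75,0):v+75,max(u-100,0):u+100,::-1]
cv2.imwrite('pics/s2c.png',cv2.resize(C,None,fx=4,fy=4,interpolation=cv2.INTER_CUBIC))
E
```

```text
t 2.4833 shift cm [ 0.32 -0.03  9.38] yaw 1.756 turn -0.006 tilt [ 0.002  0.001 -1.   ] F [0.8 0.1 1.2] pos [0.5007 0.4203 0.1028] w 0.0854
220 189
```

View pics/s2c.png

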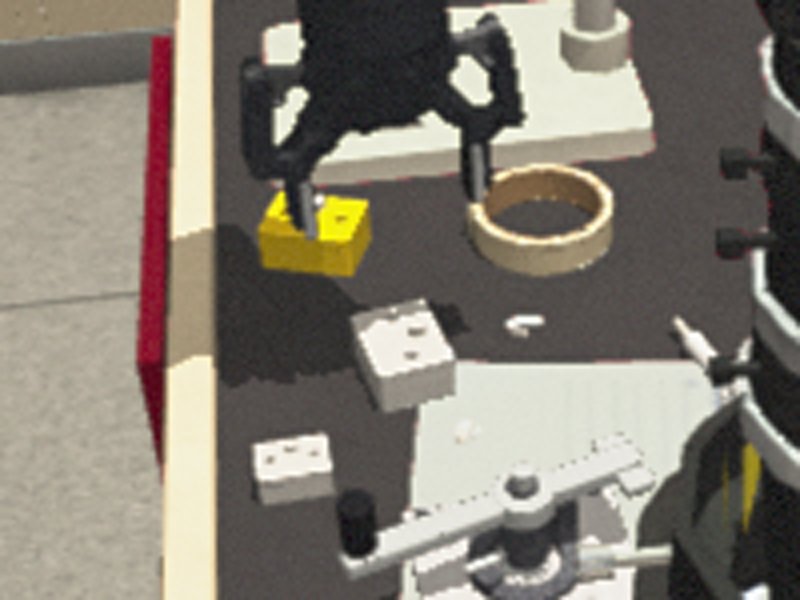

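The side view shows the open gripper above the block. The block's top face corners are at about (352,315), (425,300), (455,358) and (380,378) in the crop. I'll cross-check the block against this view.

```bash
python3 - <<'E'
from h import *
f=load('side')
A=np.array([px2w(f,120+u/4-.4,114+v/4-.4,.028)[:2] for u,v in((352,315),(425,300),(455,358),(380,378))])
print(A.round(4),A.mean(0),np.linalg.norm(A-np.roll(A,-1,0),axis=1))
d=A[1]-A[0]+A[2]-A[3];e=A[0]-A[3]+A[1]-A[2];print(np.arctan2(d[1],d[0]),np.arctan2(-e[0],e[1]))
E
```

```text
[[0.4711 0.4433]
 [0.5145 0.4498]
 [0.526  0.3938]
 [0.4828 0.3841]] [0.49858788 0.41777118] [0.04392304 0.05713041 0.04431496 0.060391  ]
0.18512850861712038 0.19853927107618224
```

Request:
arm_command(
  motion=[
    [0.1,0,4,0],
    [0.1,0,7,0],
    [0.1,0,8.5,0],
    [0.1,0,9.4,0],
    [0.1,0,9.4,0],
    [0.1,0,9.4,0],
  ],
)

```text
time_s: 2.98
eef_pos: [0.5008, 0.422, 0.0086]
tcp_rot: [0.0, 0.638, 0.77, 0.001]
force: [-0.2, 0.4, 1.2]
grip_width: 0.0853
grip_force: 0.0
```

Request:
arm_command(
  motion=[
    [0,0,0,0],
    [0,0,0,0],
    [0,0,0,0],
    [0,0,0,0],
    [0,0,0,0],
    [0,0,0,0],
    [0,0,0,0],
    [0,0,0,0],
  ],
  gripper=4,
)

```text
time_s: 3.65
eef_pos: [0.5008, 0.4229, 0.0087]
tcp_rot: [0.0, 0.638, 0.77, 0.001]
force: [0.4, -1.0, 5.5]
grip_width: 0.0436
grip_force: 64.0
```

```bash
python3 go.py .5 .421 .009 1.762; python3 - <<'E'
from h import *
f=load('side'); print(px2w(f,259.8,282.2,.018))
E
```

```text
t 3.65 shift cm [-0.17 -0.11 -0.03] yaw 1.758 turn -0.004 tilt [ 0.002  0.001 -1.   ] F [ 0.4 -1.   5.5] pos [0.5008 0.4229 0.0087] w 0.0436
[0.54986982 0.16759439 0.018     ]
```

Request:
arm_command(
  motion=[
    [0,0,-3,0],
    [0,0,-7,0],
    [0,0,-11,0],
    [0,0,-15,0],
    [0,0,-15,0],
    [0,0,-15,0],
  ],
)

```text
time_s: 4.15
eef_pos: [0.5015, 0.4234, 0.1601]
tcp_rot: [0.001, 0.638, 0.77, 0.003]
force: [0.1, 0.1, -4.7]
grip_width: 0.0438
grip_force: 63.0
```

```bash
python3 go.py .551 .174 .16 1.627
```

```text
t 4.15 shift cm [-25.43   0.22  -0.05] yaw 1.758 turn 0.131 tilt [ 0.005  0.003 -1.   ] F [ 0.1  0.1 -4.7] pos [0.5015 0.4234 0.1601] w 0.0438
```

Request:
arm_command(
  motion=[
    [-3,0.2,0,0.13],
    [-7,0.2,0,0.13],
    [-11,0.2,0,0.13],
    [-15,0.2,0,0.13],
    [-19,0.2,0,0.13],
    [-22.5,0.2,0,0.13],
    [-25.4,0.2,0,0.13],
    [-25.4,0.2,0,0.13],
    [-25.4,0.2,0,0.13],
    [-25.4,0.2,0,0.13],
  ],
)

```text
time_s: 4.98
eef_pos: [0.5478, 0.1729, 0.1551]
tcp_rot: [-0.001, 0.687, 0.727, -0.001]
force: [0.4, 0.4, -4.6]
grip_width: 0.0437
grip_force: 62.9
```

```bash
python3 go.py .551 .174 .06 1.627
```

```text
t 4.9833 shift cm [0.09 0.36 9.51] yaw 1.627 turn 0.0 tilt [-0.004 -0.    -1.   ] F [ 0.4  0.4 -4.6] pos [0.5478 0.1729 0.1551] w 0.0437
```

Request:
arm_command(
  motion=[
    [0,0.2,2,0],
    [0,0.2,5,0],
    [0,0.2,8,0],
    [0,0.2,10.3,0],
    [0,0.2,10.8,0],
    [0,0.2,10.8,0],
    [0,0.2,10.8,0],
    [0,0.2,10.8,0],
  ],
)

```text
time_s: 5.65
eef_pos: [0.5525, 0.174, 0.0507]
tcp_rot: [0.001, 0.686, 0.727, 0.001]
force: [0.3, 0.4, -3.5]
grip_width: 0.0435
grip_force: 62.8
```

```bash
python3 - <<'E'
from h import *
from go import go
go(.551,.174,.021,1.627)
f=grab('side'); t=grab('top')
u,v=w2px(f,(.55,.174,.03)).astype(int)
C=cv2.resize(f['img'][v-35:v+35,u-40:u+40,::-1],None,fx=7,fy=7,interpolation=cv2.INTER_CUBIC)
print(u,v)
u,v=w2px(t,(.55,.2,.03)).astype(int);print(u,v)
D=cv2.resize(t['img'][v-50:v+50,u-30:u+30,::-1],None,fx=4,fy=4,interpolation=cv2.INTER_CUBIC)
E=np.zeros((490,800,3),np.uint8);E[:490,:560]=C;E[:400,560:800]=D
cv2.imwrite('pics/n1.png',E)
E
```

```text
t 5.65 shift cm [ 0.   -0.15  2.97] yaw 1.629 turn 0.002 tilt [ 0.003  0.    -1.   ] F [ 0.3  0.4 -3.5] pos [0.5525 0.174  0.0507] w 0.0435
259 275
330 213
```

View pics/n1.png

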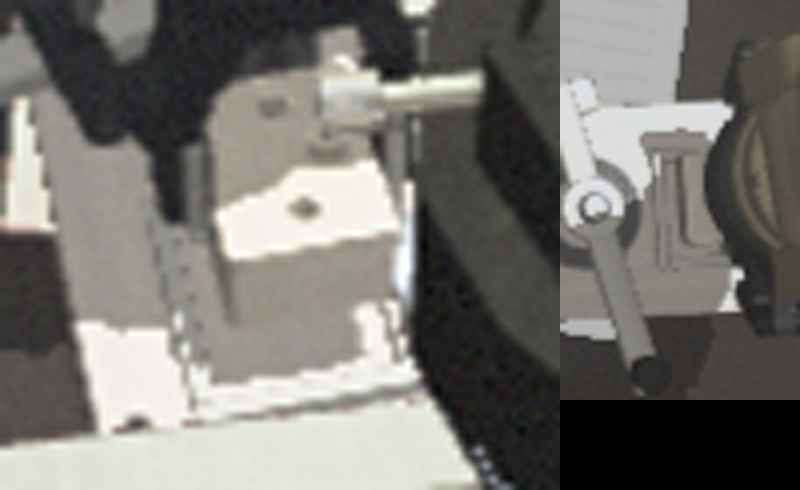

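The side crop shows the block in the air above the nest. Its near-left bottom corner is at about (232,328), and the nest's inner near-left wall corner at about (208,385). I'll compare them numerically.

```bash
python3 - <<'E'
from h import *
f=load('side')
P=lambda u,v,z: px2w(f,219+(u+.5)/7-.5,240+(v+.5)/7-.5,z)
b=P(232,328,.042);bt=P(222,262,.070);br=P(393,235,.070);n=P(208,385,.02);n2=P(355,355,.02)
print(b,bt,br,n,n2, np.arctan2(*(br-bt)[1::-1]))
c,s=np.cos(.056),np.sin(.056);R=np.array([[c,-s],[s,c]])
for q in(b,bt): print('block-nest corner in nest axes mm',(R.T@(q-n)[:2]*1000).round(1))
for sg in(-1,1):
  print('pred nest corner',np.array([.5502,.1748])+R@[-.025*1,-.0325])
  w=np.array([.5502,.1748])+R@[sg*.025,-.0325]; print((w2px(f,(*w,.02))-[218.5,239.5])*7)
for bz,k in((.042,0),(.07,0)):
  w=np.array([.5525,.174])+R@[-.0225,-.03]; print('pred blk',w,(w2px(f,(*w,bz))-[218.5,239.5])*7)
E
```

```text
[0.53126801 0.14104763 0.042     ] [0.52926976 0.13941146 0.07      ] [0.57293168 0.14053931 0.07      ] [0.52440502 0.1414157  0.02      ] [0.56380297 0.14433277 0.02      ] 0.02582554797737137
block-nest corner in nest axes mm [ 6.8 -0.8]
block-nest corner in nest axes mm [ 4.7 -2.3]
pred nest corner [0.52705824 0.14095168]
[218.84193316 385.48991734]
pred nest corner [0.52705824 0.14095168]
[405.20534029 350.26022461]
pred blk [0.53171439 0.14278769] [233.23595998 322.93341744]
pred blk [0.53171439 0.14278769] [230.2287865  250.83279718]
```

Request:
arm_command(
  motion=[
    [0.3,-0.2,0.5,0],
    [0.3,-0.2,1.0,0],
    [0.3,-0.2,1.4,0],
    [0.3,-0.2,1.7,0],
    [0.3,-0.2,1.9,0],
    [0.3,-0.2,1.9,0],
    [0.3,-0.2,1.9,0],
  ],
)

```text
time_s: 6.33
eef_pos: [0.5488, 0.1759, 0.0298]
tcp_rot: [-0.0, 0.687, 0.727, -0.0]
force: [-1.3, -0.1, -3.7]
grip_width: 0.0438
grip_force: 63.0
```

```bash
python3 go.py .5502 .177 .021 1.627
```

```text
t 6.3333 shift cm [0.1  0.14 0.88] yaw 1.628 turn 0.001 tilt [-0. -0. -1.] F [-1.3 -0.1 -3.7] pos [0.5488 0.1759 0.0298] w 0.0438
```

Request:
arm_command(
  motion=[
    [0,0.1,0.1,0],
    [0,0.1,0.2,0],
    [0,0.1,0.3,0],
    [0,0.1,0.3,0],
  ],
)

```text
time_s: 6.67
eef_pos: [0.5499, 0.176, 0.0269]
tcp_rot: [-0.0, 0.687, 0.727, -0.0]
force: [-0.3, 0.3, -3.2]
grip_width: 0.0438
grip_force: 63.0
```

```bash
python3 go.py .5502 .177 .021 1.627
```

```text
t 6.6667 shift cm [0.09 0.03 0.59] yaw 1.628 turn 0.001 tilt [-0. -0. -1.] F [-0.3  0.3 -3.2] pos [0.5499 0.176  0.0269] w 0.0438
```

Request:
arm_command(
  motion=[
    [0,0,0.1,0],
    [0,0,0.2,0],
    [0,0,0.3,0],
    [0,0,0.4,0],
    [0,0,0.4,0],
    [0,0,0.4,0],
  ],
)

```text
time_s: 7.17
eef_pos: [0.5499, 0.1761, 0.0229]
tcp_rot: [-0.0, 0.687, 0.727, -0.0]
force: [-0.2, 0.4, -3.7]
grip_width: 0.0439
grip_force: 63.0
```

Request:
arm_command(
  motion=[
    [0,0,0.1,0],
    [0,0,0.15,0],
    [0,0,0.15,0],
  ],
)

```text
time_s: 7.42
eef_pos: [0.5499, 0.1761, 0.0214]
tcp_rot: [-0.0, 0.687, 0.727, -0.0]
force: [-1.4, -0.7, -4.1]
grip_width: 0.043
grip_force: 63.0
```

Request:
arm_command(
  motion=[
    [0,0,0.06,0],
    [0,0,0.12,0],
    [0,0,0.12,0],
  ],
)

```text
time_s: 7.67
eef_pos: [0.55, 0.1761, 0.0207]
tcp_rot: [0.0, 0.687, 0.727, 0.0]
force: [-0.9, -0.0, -0.2]
grip_width: 0.0437
grip_force: 63.2
```

Request:
arm_command(
  motion=[
    [0,0,0,0],
    [0,0,0,0],
    [0,0,0,0],
    [0,0,0,0],
    [0,0,0,0],
  ],
  gripper=6.2,
)

```text
time_s: 8.08
eef_pos: [0.5502, 0.1761, 0.0205]
tcp_rot: [0.0, 0.687, 0.727, 0.0]
force: [0.1, 0.3, -0.2]
grip_width: 0.062
grip_force: 0.0
```

Request:
arm_command(
  motion=[
    [0,0,-1.5,0],
    [0,0,-4,0],
    [0,0,-8,0],
    [0,0,-12,0],
    [0,0,-14,0],
    [0,0,-14,0],
    [0,0,-14,0],
    [0,0,-14,0],
  ],
)

```text
time_s: 8.75
eef_pos: [0.5494, 0.176, 0.1595]
tcp_rot: [-0.0, 0.687, 0.727, -0.0]
force: [-0.4, 0.0, -0.0]
grip_width: 0.0619
grip_force: 0.0
```

```bash
python3 - <<'E'
from h import *
from go import go
go(.4675,.2255,.15,1.627)
f=grab('side')
u,v=w2px(f,(.54,.2,.03)).astype(int);print(u,v)
cv2.imwrite('pics/n2.png',cv2.resize(f['img'][v-50:v+50,u-65:u+65,::-1],None,fx=6,fy=6,interpolation=cv2.INTER_CUBIC))
E
```

```text
t 8.75 shift cm [ 5.41 -7.89  0.96] yaw 1.628 turn 0.001 tilt [-0.001 -0.    -1.   ] F [-0.4  0.  -0. ] pos [0.5494 0.176  0.1595] w 0.0619
251 265
```

View pics/n2.png

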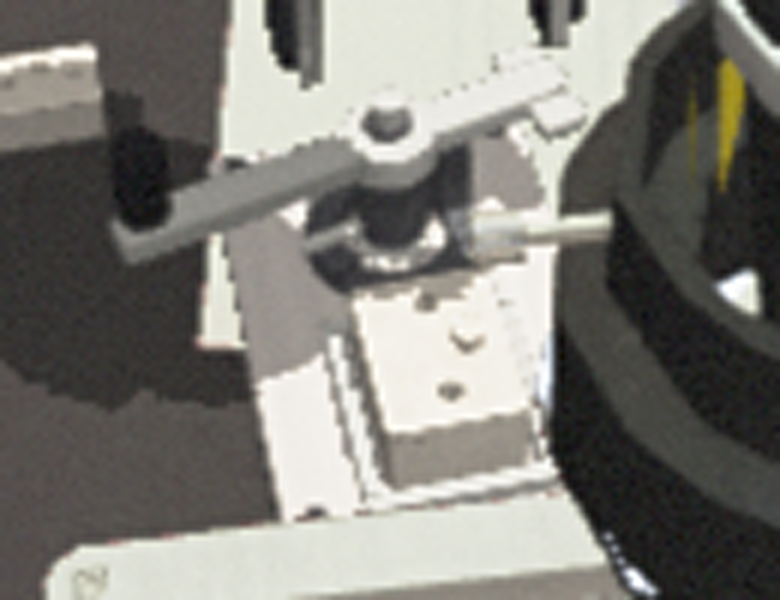

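The block sits in the nest at about (455,370) in the crop. The knob is at (140,175) and the handle is still parked. Next is the knob.

Request:
arm_command(
  motion=[
    [5.4,-7.9,0,-1.82],
    [5.4,-7.9,0,-1.82],
    [5.4,-7.9,0,-1.82],
    [5.4,-7.9,0,-1.82],
    [5.4,-7.9,0,-1.82],
    [5.4,-7.9,0,-1.82],
    [5.4,-7.9,0,-1.82],
    [5.4,-7.9,0,-1.82],
    [5.4,-7.9,0,-1.82],
    [5.4,-7.9,0,-1.82],
  ],
  gripper=5,
)

```text
time_s: 9.63
eef_pos: [0.4667, 0.2251, 0.1583]
tcp_rot: [-0.002, 0.128, 0.992, -0.001]
force: [-0.1, 0.2, -0.1]
grip_width: 0.0499
grip_force: 0.0
```

```bash
python3 go.py .466 .223 .13 3.448
```

```text
t 9.6333 shift cm [ 0.01 -0.22  2.83] yaw 2.884 turn -0.564 tilt [-0.004 -0.001 -1.   ] F [-0.1  0.2 -0.1] pos [0.4667 0.2251 0.1583] w 0.0499
```

Request:
arm_command(
  motion=[
    [0,-0.2,1,-0.56],
    [0,-0.2,2,-0.56],
    [0,-0.2,2.8,-0.56],
    [0,-0.2,2.8,-0.56],
    [0,-0.2,2.8,-0.56],
    [0,-0.2,2.8,-0.56],
    [0,-0.2,2.8,-0.56],
  ],
)

```text
time_s: 10.22
eef_pos: [0.4665, 0.2233, 0.1309]
tcp_rot: [-0.001, -0.147, 0.989, -0.0]
force: [-0.5, 0.0, -0.5]
grip_width: 0.0502
grip_force: 0.0
```

```bash
python3 - <<'E'
from h import *
from go import go
go(.466,.223,.073,3.448)
f=grab('side')
u,v=w2px(f,(.466,.223,.11)).astype(int);print(u,v)
cv2.imwrite('pics/k1.png',cv2.resize(f['img'][v-45:v+45,u-60:u+60,::-1],None,fx=6,fy=6,interpolation=cv2.INTER_CUBIC))
E
```

```text
t 10.2167 shift cm [ 0.04 -0.01  5.79] yaw -2.847 turn -0.012 tilt [-0.003 -0.001 -1.   ] F [-0.5  0.  -0.5] pos [0.4665 0.2233 0.1309] w 0.0502
208 232
```

View pics/k1.png

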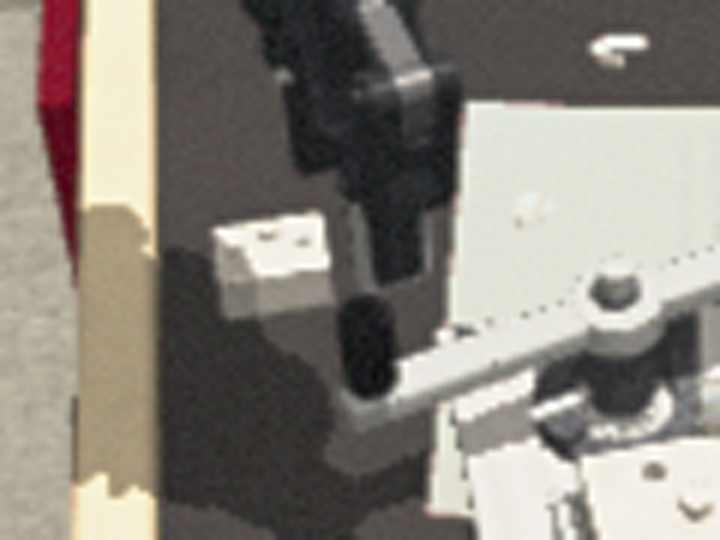

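The knob top is at about (367,305) in the crop, with the finger tips above it at about (360–400, 270). I'll check the offset.

```bash
python3 - <<'E'
from h import *
f=load('side')
print('knob',px2w(f,148+367/6-.4,187+304/6-.4,.097))
print('near finger tip lower edge',px2w(f,148+400/6,187+280/6,.139), 'pred tip px',(w2px(f,(.4665+.025*.3,.2233-.025*.954,.139))-[148,187])*6)
E
```

```text
knob [0.46488606 0.22291737 0.097     ]
near finger tip lower edge [0.47626496 0.18664944 0.139     ] pred tip px [388.7160558  250.51636897]
```

Request:
arm_command(
  motion=[
    [0.1,0,1.5,0],
    [0.1,0,3,0],
    [0.1,0,4.5,0],
    [0.1,0,5.6,0],
    [0.1,0,5.6,0],
  ],
)

```text
time_s: 10.68
eef_pos: [0.4646, 0.2227, 0.0738]
tcp_rot: [-0.002, -0.147, 0.989, -0.0]
force: [-0.5, 0.8, 0.2]
grip_width: 0.05
grip_force: 0.0
```

Request:
arm_command(
  motion=[
    [0,0,0,0],
    [0,0,0,0],
    [0,0,0,0],
    [0,0,0,0],
  ],
  gripper=2.6,
)

```text
time_s: 11.02
eef_pos: [0.4672, 0.2235, 0.0772]
tcp_rot: [0.001, -0.147, 0.989, 0.0]
force: [0.1, -0.1, 0.9]
grip_width: 0.0262
grip_force: 0.0
```

```bash
python3 go.py .465 .223 .073 3.448
```

```text
t 11.0167 shift cm [0.23 0.02 0.42] yaw -2.846 turn -0.01 tilt [ 0.002  0.    -1.   ] F [ 0.1 -0.1  0.9] pos [0.4672 0.2235 0.0772] w 0.0262
```

Request:
arm_command(
  motion=[
    [0,0.26,0,0.03],
    [-0.02,0.51,0,0.06],
    [-0.03,0.76,0,0.09],
    [-0.06,1.02,0,0.12],
    [-0.1,1.27,0,0.15],
    [-0.14,1.52,0,0.18],
    [-0.19,1.77,0,0.21],
    [-0.24,2.02,0,0.24],
    [-0.31,2.27,0,0.27],
    [-0.38,2.51,0,0.3],
  ],
)

```text
time_s: 11.85
eef_pos: [0.4633, 0.2482, 0.0771]
tcp_rot: [0.001, 0.003, 1.0, -0.0]
force: [0.1, -1.4, 0.4]
grip_width: 0.0258
grip_force: 0.8
```

```bash
cat > arc.py <<'E'
from h import *
from go import *
s=status.state();w,a,b,c=s['tcp_rot'];phi=2*np.arctan2(b,a)
for A in((.546,.2495),(.547,.248)):
    d=s['eef_pos'][:2]-A; print('A',A,'r',np.hypot(*d).round(4),'q_tcp',round((.056+np.pi-np.arctan2(d[1],d[0]))%(2*np.pi),3))
q=(.056+np.pi-phi+np.pi)%(2*np.pi)-np.pi
F=s['force'];x=np.array([np.cos(phi),np.sin(phi)]);y=np.array([np.sin(phi),-np.cos(phi)])
print('q_tool',round(q,3),'Frad',round(F[:2]@x,1),'Ftan',round(F[:2]@y,1),'Fz',F[2].round(1),'z',s['eef_pos'][2].round(4),'t',round(s['time_s'],2))
E
python3 arc.py
```

```text
A (0.546, 0.2495) r 0.0827 q_tcp 0.041
A (0.547, 0.248) r 0.0837 q_tcp 0.059
q_tool 0.062 Frad -0.1 Ftan -1.4 Fz 0.4 z 0.0771 t 11.85
```

Request:
arm_command(
  motion=[
    [0.01,0.34,0,0.04],
    [0.01,0.68,0,0.08],
    [0,1.02,0,0.12],
    [-0.03,1.35,0,0.16],
    [-0.08,1.69,0,0.2],
    [-0.14,2.02,0,0.24],
    [-0.22,2.35,0,0.28],
    [-0.3,2.67,0,0.32],
    [-0.4,2.99,0,0.36],
    [-0.52,3.31,0,0.4],
  ],
)

```text
time_s: 12.68
eef_pos: [0.4687, 0.2813, 0.077]
tcp_rot: [0.001, 0.202, 0.979, -0.0]
force: [0.4, -1.6, -0.7]
grip_width: 0.0259
grip_force: 0.7
```

```bash
python3 arc.py
```

```text
A (0.546, 0.2495) r 0.0836 q_tcp 0.446
A (0.547, 0.248) r 0.0851 q_tcp 0.458
q_tool 0.462 Frad -1.0 Ftan -1.3 Fz -0.7 z 0.077 t 12.68
```

Request:
arm_command(
  motion=[
    [0,0.34,0,0.04],
    [-0.02,0.68,0,0.08],
    [-0.05,1.02,0,0.12],
    [-0.1,1.35,0,0.16],
    [-0.15,1.69,0,0.2],
    [-0.22,2.02,0,0.24],
    [-0.3,2.35,0,0.28],
    [-0.4,2.67,0,0.32],
    [-0.51,2.99,0,0.36],
    [-0.63,3.31,0,0.4],
  ],
)

```text
time_s: 13.52
eef_pos: [0.487, 0.309, 0.0769]
tcp_rot: [0.0, 0.392, 0.92, -0.001]
force: [-1.6, -2.6, 2.3]
grip_width: 0.0259
grip_force: 1.5
```

```bash
python3 arc.py
```

```text
A (0.546, 0.2495) r 0.0838 q_tcp 0.845
A (0.547, 0.248) r 0.0856 q_tcp 0.849
q_tool 0.862 Frad -0.8 Ftan -3.0 Fz 2.3 z 0.0769 t 13.52
```

Request:
arm_command(
  motion=[
    [0,0.17,0,0.02],
    [-0.01,0.34,0,0.04],
    [-0.02,0.51,0,0.06],
    [-0.03,0.68,0,0.08],
    [-0.04,0.85,0,0.1],
    [-0.06,1.02,0,0.12],
    [-0.08,1.19,0,0.14],
    [-0.11,1.35,0,0.16],
    [-0.13,1.52,0,0.18],
    [-0.16,1.69,0,0.2],
  ],
)

```text
time_s: 14.35
eef_pos: [0.5003, 0.3203, 0.0763]
tcp_rot: [-0.0, 0.482, 0.876, 0.0]
force: [-2.7, -2.2, 2.6]
grip_width: 0.0258
grip_force: 1.7
```

```bash
python3 arc.py; python3 - <<'E'
from h import *
f=grab('side')
u,v=w2px(f,(.52,.27,.08)).astype(int);print(u,v)
cv2.imwrite('pics/k2.png',cv2.resize(f['img'][v-50:v+50,u-65:u+65,::-1],None,fx=6,fy=6,interpolation=cv2.INTER_CUBIC))
E
```

```text
A (0.546, 0.2495) r 0.0842 q_tcp 1.054
A (0.547, 0.248) r 0.086 q_tcp 1.053
q_tool 1.062 Frad -0.4 Ftan -3.5 Fz 2.6 z 0.0763 t 14.35
235 223
```

View pics/k2.png

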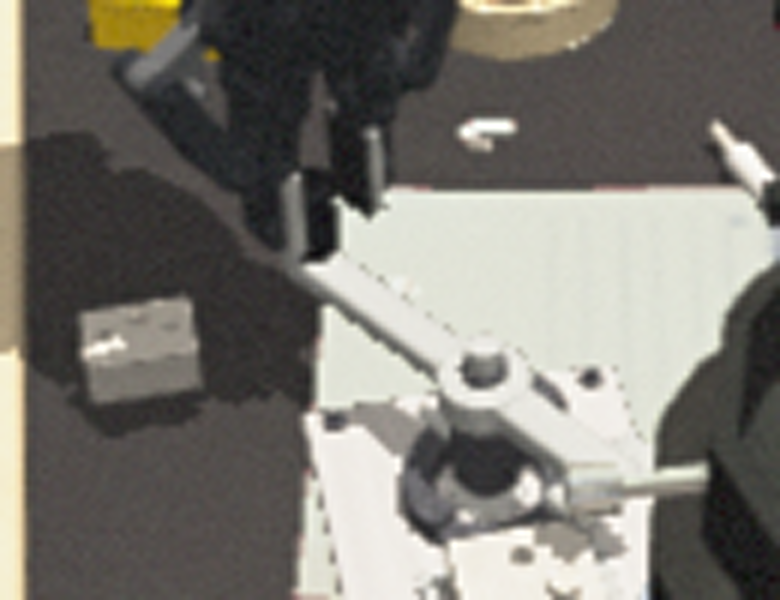

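The near finger is pushing the knob at about (315,210), the handle is at about 1.02 rad and climbing the ramp, and the block is still in the nest. I keep going.

Request:
arm_command(
  motion=[
    [0,0.17,0,0.02],
    [-0.01,0.34,0,0.04],
    [-0.02,0.51,0,0.06],
    [-0.03,0.68,0,0.08],
    [-0.04,0.85,0,0.1],
    [-0.06,1.02,0,0.12],
    [-0.08,1.19,0,0.14],
    [-0.11,1.35,0,0.16],
    [-0.13,1.52,0,0.18],
    [-0.16,1.69,0,0.2],
  ],
)

```text
time_s: 15.23
eef_pos: [0.5153, 0.3277, 0.0763]
tcp_rot: [-0.0, 0.567, 0.824, -0.0]
force: [-3.6, -1.9, 2.8]
grip_width: 0.0264
grip_force: 2.2
```

```bash
python3 arc.py
```

```text
A (0.546, 0.2495) r 0.0841 q_tcp 1.253
A (0.547, 0.248) r 0.0858 q_tcp 1.248
q_tool 1.262 Frad -0.5 Ftan -4.1 Fz 2.8 z 0.0763 t 15.23
```

Now .12 more in smaller steps.

Request:
arm_command(
  motion=[
    [0,0.13,0,0.015],
    [0,0.26,0,0.03],
    [-0.01,0.38,0,0.045],
    [-0.02,0.51,0,0.06],
    [-0.02,0.64,0,0.075],
    [-0.03,0.76,0,0.09],
    [-0.04,0.89,0,0.105],
    [-0.06,1.02,0,0.12],
  ],
)

```text
time_s: 15.9
eef_pos: [0.5253, 0.331, 0.0764]
tcp_rot: [0.0, 0.615, 0.788, 0.0]
force: [-2.8, -1.4, 1.8]
grip_width: 0.0259
grip_force: 1.4
```

```bash
python3 arc.py
```

```text
A (0.546, 0.2495) r 0.0841 q_tcp 1.378
A (0.547, 0.248) r 0.0858 q_tcp 1.371
q_tool 1.381 Frad -0.7 Ftan -3.1 Fz 1.8 z 0.0764 t 15.9
```

Request:
arm_command(
  motion=[
    [0,0.1,0,0.012],
    [0,0.2,0,0.024],
    [-0.01,0.3,0,0.035],
    [-0.01,0.4,0,0.047],
  ],
)

```text
time_s: 16.23
eef_pos: [0.5291, 0.3318, 0.0764]
tcp_rot: [0.0, 0.633, 0.774, -0.0]
force: [-3.2, -0.1, 2.6]
grip_width: 0.0262
grip_force: 1.6
```

```bash
python3 arc.py
```

```text
A (0.546, 0.2495) r 0.084 q_tcp 1.424
A (0.547, 0.248) r 0.0857 q_tcp 1.416
q_tool 1.428 Frad 0.5 Ftan -3.1 Fz 2.6 z 0.0764 t 16.23
```

Request:
arm_command(
  motion=[
    [0,0.1,0,0.012],
    [0,0.2,0,0.024],
    [-0.01,0.3,0,0.035],
    [-0.01,0.4,0,0.047],
  ],
)

```text
time_s: 16.57
eef_pos: [0.533, 0.3325, 0.0763]
tcp_rot: [-0.0, 0.651, 0.759, -0.0]
force: [-3.1, -0.5, 1.6]
grip_width: 0.0262
grip_force: 1.7
```

```bash
python3 arc.py
```

```text
A (0.546, 0.2495) r 0.084 q_tcp 1.471
A (0.547, 0.248) r 0.0856 q_tcp 1.462
q_tool 1.475 Frad -0.0 Ftan -3.1 Fz 1.6 z 0.0763 t 16.57
```

Request:
arm_command(
  motion=[
    [0,0.1,0,0.012],
    [0,0.2,0,0.024],
    [-0.01,0.3,0,0.035],
    [-0.01,0.4,0,0.047],
  ],
)

```text
time_s: 16.9
eef_pos: [0.5372, 0.333, 0.0764]
tcp_rot: [0.0, 0.669, 0.743, 0.0]
force: [-2.8, -0.6, 1.4]
grip_width: 0.0261
grip_force: 1.3
```

Request:
arm_command(
  motion=[
    [0,0.1,0,0.012],
    [0,0.2,0,0.024],
    [0,0.2,0,0.024],
  ],
)

```text
time_s: 17.15
eef_pos: [0.5397, 0.3333, 0.0764]
tcp_rot: [0.0, 0.678, 0.735, 0.0]
force: [-0.5, -0.3, -0.1]
grip_width: 0.0257
grip_force: 0.3
```

Request:
arm_command(
  motion=[
    [0,0.1,0,0.012],
    [0,0.2,0,0.024],
    [0,0.2,0,0.024],
  ],
)

```text
time_s: 17.4
eef_pos: [0.5414, 0.3333, 0.0763]
tcp_rot: [0.0, 0.687, 0.727, 0.0]
force: [-0.0, -0.5, -0.5]
grip_width: 0.0259
grip_force: 0.1
```

```bash
python3 arc.py
```

```text
A (0.546, 0.2495) r 0.084 q_tcp 1.572
A (0.547, 0.248) r 0.0855 q_tcp 1.561
q_tool 1.57 Frad -0.5 Ftan -0.0 Fz -0.5 z 0.0763 t 17.4
```

Request:
arm_command(
  motion=[
    [0,0.1,0,0.012],
    [0,0.2,0,0.024],
    [0,0.2,0,0.024],
  ],
)

```text
time_s: 17.65
eef_pos: [0.5431, 0.3334, 0.0762]
tcp_rot: [0.0, 0.695, 0.719, 0.0]
force: [-0.1, -0.9, 0.2]
grip_width: 0.0259
grip_force: 0.2
```

Request:
arm_command(
  motion=[
    [0,0.1,0,0.012],
    [0,0.1,0,0.012],
  ],
)

```text
time_s: 17.82
eef_pos: [0.5439, 0.3334, 0.0762]
tcp_rot: [-0.0, 0.7, 0.715, -0.0]
force: [-0.9, -0.5, 0.2]
grip_width: 0.0258
grip_force: 0.4
```

Request:
arm_command(
  motion=[
    [0,0.1,0,0.012],
    [0,0.1,0,0.012],
  ],
)

```text
time_s: 17.98
eef_pos: [0.5448, 0.3334, 0.0762]
tcp_rot: [-0.0, 0.704, 0.71, -0.0]
force: [-1.9, -0.6, -0.4]
grip_width: 0.0259
grip_force: 0.7
```

```bash
python3 arc.py; python3 - <<'E'
from h import *
f=grab('side')
u,v=w2px(f,(.55,.27,.06)).astype(int);print(u,v)
cv2.imwrite('pics/k3.png',cv2.resize(f['img'][v-50:v+50,u-65:u+65,::-1],None,fx=6,fy=6,interpolation=cv2.INTER_CUBIC))
E
```

```text
A (0.546, 0.2495) r 0.0839 q_tcp 1.612
A (0.547, 0.248) r 0.0854 q_tcp 1.601
q_tool 1.618 Frad -0.6 Ftan -1.9 Fz -0.4 z 0.0762 t 17.98
251 228
```

View pics/k3.png

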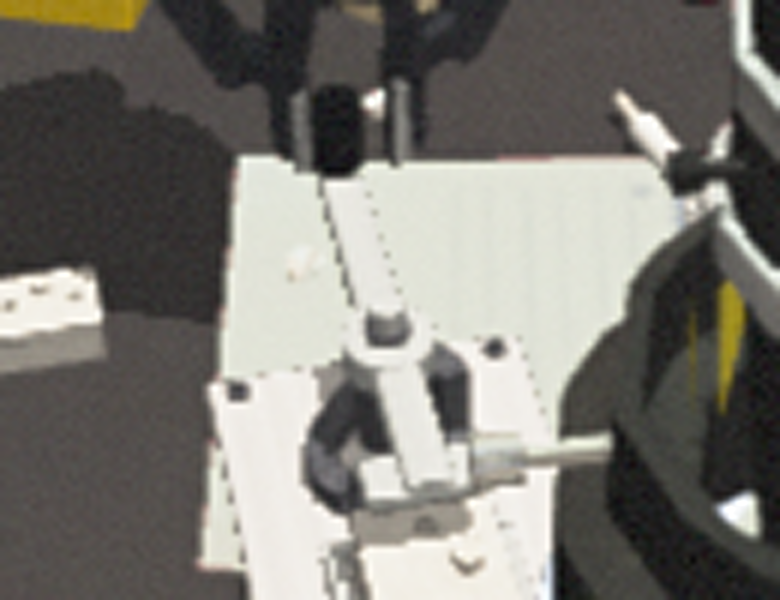

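The bar now lies across the block, with the knob against the pushing finger at (335,130) and the hub top at (388,325). I'll compare the hub height numerically with the parked picture.

```bash
python3 - <<'E'
from h import *
for n,o,(cu,cv_) in(('n2',(186,215),(388,120)),('k2',(170,173),(485,365)),('k3',(186,178),(388,328))):
    g=cv2.cvtColor(cv2.imread('pics/%s.png'%n),cv2.COLOR_BGR2GRAY)
    r=g[cv_-35:cv_+35,cu-45:cu+45]
    col=g[cv_-60:cv_+60:3,cu-3:cu+4].mean(1).astype(int)
    ys,xs=np.nonzero(r<135);
    k=(abs(xs-45)<30)&(abs(ys-35)<28);
    print(n,'dark centroid px',o[0]+(cu-45+xs[k].mean())/6,o[1]+(cv_-35+ys[k].mean())/6,k.sum());print(o[1]+(cv_-60)/6,col)
f=load('side')
for h in(-.004,0,.008): print(h,w2px(f,(.546,.2495,.08+h)))
E
```

```text
n2 dark centroid px 250.3151065801668 236.02548656163114 1079
225.0 [228 228 228 228 227 227 228 225 217 215 223 233 236 237 244 235 212 177
 144 122 121 125 126 118  98  86  83 117 186 244 247 236 243 226 183 142
 130 129 129 130]
k2 dark centroid px 250.3931261770245 235.071249215317 1062
223.83333333333334 [224 223 223 224 224 225 226 226 217 210 216 228 232 233 238 238 219 190
 158 136 126 129 124 116 101  90  89 108 166 225 247 237 242 238 197 150
 126 126 125 128]
k3 dark centroid px 250.28755431409064 233.2870887647424 1074
222.66666666666666 [219 210 211 224 231 229 227 227 229 231 232 232 234 237 233 226 195 157
 128 125 123 127 116  98  83  78 126 201 247 239 234 236 228 217 216 224
 231 233 233 231]
-0.004 [250.62877461 230.25552084]
0 [250.56960466 228.75709165]
0.008 [250.45020309 225.73334757]
```

The hub is about 7 mm above parked, so the follower is on the crest and the notch lies ahead, at roughly 1.87. I continue gently.

Request:
arm_command(
  motion=[
    [0,0.1,0,0.012],
    [0,0.2,0,0.024],
    [-0.01,0.3,0,0.035],
    [-0.01,0.4,0,0.047],
    [-0.01,0.5,0,0.06],
    [-0.02,0.6,0,0.07],
  ],
)

```text
time_s: 18.53
eef_pos: [0.5513, 0.3335, 0.0765]
tcp_rot: [0.0, 0.728, 0.685, 0.0]
force: [-2.2, -0.0, 1.2]
grip_width: 0.0258
grip_force: 0.8
```

Request:
arm_command(
  motion=[
    [0,0.1,0,0.012],
    [0,0.2,0,0.024],
    [0,0.3,0,0.035],
  ],
)

```text
time_s: 18.78
eef_pos: [0.5542, 0.3333, 0.0764]
tcp_rot: [0.0, 0.74, 0.672, 0.0]
force: [-1.3, -0.4, 1.2]
grip_width: 0.0261
grip_force: 0.7
```

Request:
arm_command(
  motion=[
    [0,0.1,0,0.012],
    [0,0.2,0,0.024],
    [0,0.2,0,0.024],
  ],
)

```text
time_s: 19.03
eef_pos: [0.5563, 0.333, 0.0764]
tcp_rot: [0.0, 0.748, 0.663, 0.0]
force: [-0.8, -0.8, 1.1]
grip_width: 0.0261
grip_force: 0.4
```

```bash
cat >> arc.py <<'E'
f=grab('side');im=cv2.resize(f['img'][:,:,::-1],None,fx=6,fy=6,interpolation=cv2.INTER_CUBIC);g=cv2.cvtColor(im,cv2.COLOR_BGR2GRAY)
cu,cv_=1504,1408
for _ in range(4):
    r=g[cv_-28:cv_+28,cu-30:cu+30];ys,xs=np.nonzero(r<135);cu+=int(round(xs.mean()-30));cv_+=int(round(ys.mean()-28))
print('hub px',(cu/6,cv_/6),len(xs),'height mm ~',round((236.0-cv_/6)/.378,1))
E
python3 arc.py
```

```text
A (0.546, 0.2495) r 0.0841 q_tcp 1.749
A (0.547, 0.248) r 0.0855 q_tcp 1.735
q_tool 1.747 Frad -0.9 Ftan -0.7 Fz 1.1 z 0.0764 t 19.03
hub px (250.33333333333334, 233.0) 1085 height mm ~ 7.9
```

Request:
arm_command(
  motion=[
    [0,0.1,0,0.012],
    [0,0.2,0,0.024],
    [0,0.3,0,0.035],
    [0,0.3,0,0.035],
  ],
)

```text
time_s: 19.42
eef_pos: [0.5591, 0.3326, 0.0763]
tcp_rot: [0.0, 0.76, 0.65, 0.0]
force: [-1.9, -0.1, 0.5]
grip_width: 0.0261
grip_force: 0.5
```

```bash
python3 arc.py
```

```text
A (0.546, 0.2495) r 0.0841 q_tcp 1.783
A (0.547, 0.248) r 0.0855 q_tcp 1.769
q_tool 1.782 Frad -0.4 Ftan -1.9 Fz 0.5 z 0.0763 t 19.42
hub px (250.33333333333334, 233.0) 1081 height mm ~ 7.9
```

Request:
arm_command(
  motion=[
    [0,0.1,0,0.012],
    [0,0.2,0,0.024],
    [0,0.2,0,0.024],
  ],
)

```text
time_s: 19.72
eef_pos: [0.5611, 0.3323, 0.0763]
tcp_rot: [0.0, 0.767, 0.641, 0.0]
force: [0.0, -0.8, 1.2]
grip_width: 0.026
grip_force: 0.5
```

```bash
python3 arc.py
```

```text
A (0.546, 0.2495) r 0.0841 q_tcp 1.807
A (0.547, 0.248) r 0.0854 q_tcp 1.792
q_tool 1.806 Frad -0.8 Ftan 0.2 Fz 1.2 z 0.0763 t 19.72
hub px (250.33333333333334, 233.0) 1078 height mm ~ 7.9
```

Request:
arm_command(
  motion=[
    [0,0.1,0,0.012],
    [0,0.2,0,0.024],
    [0,0.2,0,0.024],
  ],
)

```text
time_s: 20.02
eef_pos: [0.5631, 0.3318, 0.0763]
tcp_rot: [0.0, 0.775, 0.632, 0.0]
force: [-1.1, -1.5, -0.2]
grip_width: 0.0261
grip_force: 0.3
```

```bash
python3 arc.py
```

```text
A (0.546, 0.2495) r 0.0841 q_tcp 1.832
A (0.547, 0.248) r 0.0854 q_tcp 1.816
q_tool 1.83 Frad -1.7 Ftan -0.8 Fz -0.2 z 0.0763 t 20.02
hub px (250.33333333333334, 233.0) 1059 height mm ~ 7.9
```

Request:
arm_command(
  motion=[
    [0,0.1,0,0.012],
    [0,0.2,0,0.024],
    [0,0.2,0,0.024],
  ],
)

```text
time_s: 20.32
eef_pos: [0.5652, 0.3316, 0.0764]
tcp_rot: [0.0, 0.783, 0.622, 0.0]
force: [-0.3, 0.4, -0.0]
grip_width: 0.0264
grip_force: 0.0
```

```bash
python3 arc.py
```

```text
A (0.546, 0.2495) r 0.0843 q_tcp 1.857
A (0.547, 0.248) r 0.0855 q_tcp 1.841
q_tool 1.854 Frad 0.3 Ftan -0.4 Fz -0.0 z 0.0764 t 20.32
hub px (250.16666666666666, 233.16666666666666) 1124 height mm ~ 7.5
```

Request:
arm_command(
  motion=[
    [0,0.1,0,0.012],
    [0,0.1,0,0.012],
  ],
)

```text
time_s: 20.53
eef_pos: [0.5661, 0.3314, 0.0764]
tcp_rot: [0.0, 0.786, 0.618, 0.0]
force: [0.1, 0.4, 0.0]
grip_width: 0.026
grip_force: 0.0
```

```bash
python3 arc.py
```

```text
A (0.546, 0.2495) r 0.0843 q_tcp 1.868
A (0.547, 0.248) r 0.0855 q_tcp 1.852
q_tool 1.866 Frad 0.4 Ftan 0.0 Fz 0.0 z 0.0764 t 20.53
hub px (250.33333333333334, 233.16666666666666) 1112 height mm ~ 7.5
```

Request:
arm_command(
  motion=[
    [0,0.1,0,0.012],
    [0,0.2,0,0.024],
  ],
)

```text
time_s: 20.75
eef_pos: [0.5678, 0.3309, 0.0764]
tcp_rot: [0.0, 0.794, 0.608, 0.0]
force: [-0.2, 0.4, 0.3]
grip_width: 0.0256
grip_force: 0.0
```

```bash
python3 arc.py
```

```text
A (0.546, 0.2495) r 0.0843 q_tcp 1.889
A (0.547, 0.248) r 0.0855 q_tcp 1.873
q_tool 1.89 Frad 0.3 Ftan -0.3 Fz 0.3 z 0.0764 t 20.75
hub px (250.33333333333334, 233.5) 1042 height mm ~ 6.6
```

```bash
python3 - <<'E'
from h import *
f=load('side')
cv2.imwrite('pics/k4.png',cv2.resize(f['img'][178:278,186:316,::-1],None,fx=6,fy=6,interpolation=cv2.INTER_CUBIC))
E
```

```text
(no output)
```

View pics/k4.png

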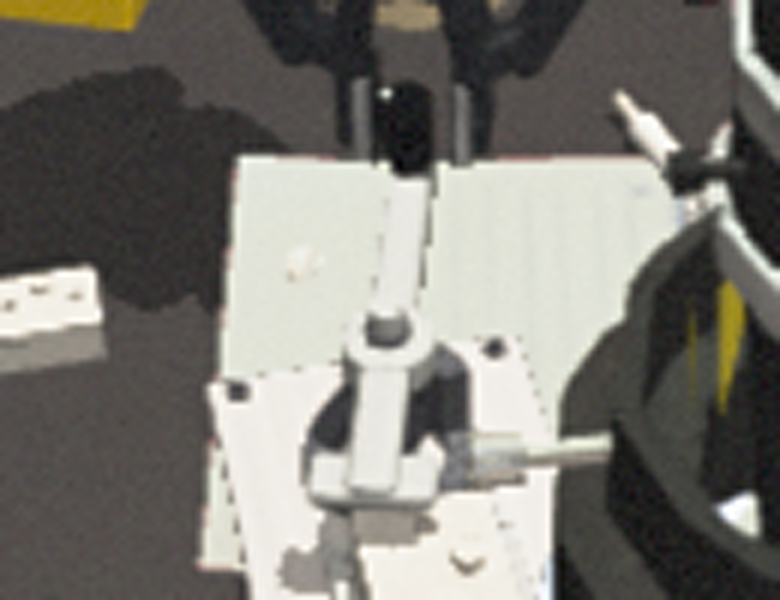

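The bar is over the block. The knob at (408,130) sits between the fingers and clear of both, and the hub is still high at (388,325). It has run ahead slightly, so I keep advancing in small steps.

Request:
arm_command(
  motion=[
    [0,0.1,0,0.012],
    [-0.01,0.2,0,0.024],
    [-0.01,0.3,0,0.035],
  ],
)

```text
time_s: 21.05
eef_pos: [0.5707, 0.33, 0.0764]
tcp_rot: [0.0, 0.804, 0.594, 0.0]
force: [1.4, -1.1, -1.0]
grip_width: 0.0259
grip_force: 0.0
```

```bash
python3 arc.py
```

```text
A (0.546, 0.2495) r 0.0842 q_tcp 1.925
A (0.547, 0.248) r 0.0853 q_tcp 1.908
q_tool 1.925 Frad -0.6 Ftan 1.6 Fz -1.0 z 0.0764 t 21.05
hub px (250.5, 237.5) 1017 height mm ~ -4.0
```

Request:
arm_command(
  motion=[
    [0,0.1,0,0.012],
    [0,0.1,0,0.012],
  ],
)

```text
time_s: 21.27
eef_pos: [0.5717, 0.3296, 0.0763]
tcp_rot: [0.0, 0.808, 0.589, 0.0]
force: [0.5, 0.0, 0.5]
grip_width: 0.026
grip_force: 0.0
```

```bash
python3 arc.py
```

```text
A (0.546, 0.2495) r 0.0841 q_tcp 1.938
A (0.547, 0.248) r 0.0853 q_tcp 1.921
q_tool 1.937 Frad 0.2 Ftan 0.5 Fz 0.5 z 0.0763 t 21.27
hub px (250.5, 237.5) 1035 height mm ~ -4.0
```

The handle has dropped to −4.0 mm and is in the notch. I open the fingers and withdraw straight up.

Request:
arm_command(
  motion=[
    [0,0,0,0],
    [0,0,0,0],
    [0,0,0,0],
    [0,0,0,0],
  ],
  gripper=4.6,
)

```text
time_s: 21.65
eef_pos: [0.5715, 0.3297, 0.0764]
tcp_rot: [0.0, 0.807, 0.59, 0.0]
force: [0.3, 1.1, -0.4]
grip_width: 0.0461
grip_force: 0.0
```

Request:
arm_command(
  motion=[
    [0,0,-1.5,0],
    [0,0,-4,0],
    [0,0,-7,0],
    [0,0,-10,0],
    [0,0,-10,0],
    [0,0,-10,0],
    [0,0,-10,0],
    [0,0,-10,0],
  ],
)

```text
time_s: 22.32
eef_pos: [0.5707, 0.3294, 0.1749]
tcp_rot: [-0.0, 0.807, 0.59, -0.001]
force: [-0.3, 0.3, -0.5]
grip_width: 0.0458
grip_force: 0.0
```

```bash
python3 arc.py; python3 - <<'E'
from h import *
f=load('side');p=load('top')
s=status.state();print(s['force'],s['grip_force'],abs(s['qvel']).max())
print(order.finish_job())
E
```

```text
A (0.546, 0.2495) r 0.0836 q_tcp 1.927
A (0.547, 0.248) r 0.0848 q_tcp 1.91
q_tool 1.936 Frad 0.2 Ftan -0.4 Fz -0.5 z 0.1749 t 22.32
hub px (250.5, 237.5) 1033 height mm ~ -4.0
[-0.32396568  0.12981391  0.88831852] 0.0 0.003212878154515898
the job is handed in; nothing more can be done
None
```

I handed the job in at about 22 s: the block is seated in the nest, the clamp bar lies across it with the handle about 4 mm down in its notch (measured from the camera), the gripper is clear, and the hand-in returned no verdict.

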